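Lay out a dental case and hold the lens over it

ROBOT

A 6-joint arm with a two-finger parallel gripper is mounted at the origin on the work surface. World frame = base frame: x ahead of the robot, y to its left, z up, the work surface at z = 0. Lengths are in m, angles in rad, forces in N, time in s.
With the tool pointing down it reaches from about 0.35 to 0.775 m from the base axis. Payload 5.5 kg.
Tool frame: the origin (TCP) lies midway between the tips of the shut fingers; the grasp point (between the pads) lies 19 mm behind it; z points along the fingers, y is the direction in which the jaws open and shut (so a half turn about z gives the same grasp; the last joint's range is limited). The gripper opens to 85 mm and grips with 20 to 120 N. Pads are 22 mm wide; open, the fingers measure 114 mm over their backs; the gripper's body (76 mm by 85 mm) begins 54 mm behind the grasp point. The pads swing forward as they close: fully open they stand 13 mm farther back than shut.
Start: joints at [-1.486, 0.313, 0.046, 1.304, 0, 1.431], TCP at [0.128, -0.561, 0.231] pointing down, gripper open.
Joint ranges: [-2.76, 2.76], [-0.86, 1.69], [-1.03, 1.26], [-2.2, 2.34], [-1.47, 1.5], [-3.14, 3.14]. Speed limits (rad/s): [2.57, 2.57, 3.14, 3.14, 3.14, 3.14].

INTERFACE

Orientations are given as a unit quaternion [w, x, y, z].
In Python, from workcell import env gives the robot as it stands.
- The arm moves only by the shell command python3 -m creep 'ROWS' [OPENING] [FORCE]. ROWS is JSON, a list of rows, each a list of 6 numbers: the shift along the tool's x, y, z in m, then the turn, a rotation vector about the tool's x, y, z in degrees. A call has exactly 8 rows; each row is the pose to reach, as a shift and turn from the pose commanded when the call began, along the tool's axes at that moment; what a row does not reach only later rows make up. A row lasts 1/10 s, in which the tool goes at most 50 mm and 8.59 degrees, less where a joint would pass 70% of its speed; a pose out of reach is approached as far as the arm can. A call with a gripper value outside its range is refused whole. OPENING is the finger opening in m, from 0 to 0.0854, set as the call begins (- or left out, the last holds). The fingers move at their own pace and stop on an object; FORCE is the grip in N (left out, the last holds). Time passes only in rows, so rows that repeat a pose let the fingers close, or fill a call up. It gives the time, the measured TCP pose, the force and the opening at its end, in the units of the state.
- env.get_state(): the state, without advancing time (a new reading comes with each control period).
- env.read_camera(name): name is "scene" or "top" or "wrist"; returns (picture, depth): 420x560x3 uint8, blue, green, red; 420x560 float32, m along the optical axis (not along the pixel's ray), 0 where there is no reading.
- env.camera_params(name): a dict with "fx", "fy", "cx", "cy" (pixels), "position" and "orientation" of the camera in the world. Camera axes: x right, y up, looking along -z (the intrinsics and any distortion apply to the point x, -y, -z); pixel columns grow to the right and rows downward; lengths in m; the calibration is good to about 2 mm. A picture is of the moment at which its call begins: read the wrist's pose just before it. camera_params takes no time and is no camera call; for the wrist camera it gives the pose at the moment of the call.
- env.hand_in(): hands the job in, once; it reports no verdict.
The state is a dict: "clock": time; "joint_pos": joint angles; "qvel": joint speeds; "tau": joint torques, N m; "tcp_pos": TCP position; "orientation": TCP orientation; "wrist_force": force on the tool from outside, world axes, zero at the start; "ft_torque": the same for the moment, N m; "finger_gap": finger opening in m.
Only numpy, scipy, OpenCV 4.12 (cv2) and the standard library are available. Lean on these libraries where they do the work, as an engineer would, in place of code of your own. Each camera call takes 0.05 s, during which the arm holds its last target. There are 200 camera calls.

TASK

Get this case ready for inspection: put the small plaster arch, the round metal mounting plate and the single plaster tooth die into the black case pan, each standing on its own base on the pan's floor, and leave the dropper bottle, the wax knife and the bur block where they are. Only then draw the hand lens out of its slanted stand, turn it until the glass is level, and hold it over the middle of the pan with the glass about 15 cm above the bench. Finish while still holding it there in the gripper, steady: do not put it down.

Things in the scene. Friction and masses are not known exactly. Their poses are not given: they have to be found in the camera images.
- pan: black open case pan, fixed to the bench, 220 (its x) by 150 (its y) by 35 mm high, walls and floor about 4 mm; origin at the centre of its underside, z up
- pan_in (a point): centre of the pan's inner floor, about 4 mm above the bench
- arch: plaster model of a dental arch: a base 56 mm wide (its y, two flat parallel side faces over x -27 to +3), 57 mm long (its x, from -27 to +30 with a round front), 17 mm high, with a horseshoe of white teeth on it up to 26 mm high; about 0.11 kg; origin at the underside, z up; loose on the bench
- disc: round aluminium mounting plate, 52 mm diameter and 9 mm thick, with a central round boss of 20 mm diameter that rises to 23 mm; about 0.05 kg; origin at the centre of the underside, z up
- die: small plaster tooth die, a round stump: 24 mm diameter up to 20 mm high, then tapering to 13 mm diameter at its top, 36 mm high; about 0.025 kg; origin at the centre of the underside, z up
- lens: hand lens, 0.11 kg: aluminium bar handle 125 (its x) by 18 (its y) by 10 mm (its z), then a solid round glass of 64 mm diameter with a dark 8 mm thick rim; it balances 80 to 95 mm along x. Origin at the foot end of the handle, on its middle line; x towards the glass, z square to the glass. Starts foot down in the socket, x rising at about 43 degrees away from the robot, y level
- lens_grip (a point): point on the middle of the handle, 90 mm along the lens's x: the free place to grip across the 18 mm width, about 95 mm above the bench at the start and 30 mm clear of the stand's cradle
- lens_centre (a point): centre of the glass, 155 mm along the lens's x
- stand: lens stand, fixed: steel base plate 100 by 80 by 10 mm with a black socket that slopes up at 45 degrees towards its +x; the socket is 21 by 12 mm inside and wraps the first 45 mm of the handle, its lower wall supports 60 mm; the handle slides out straight along the slope; origin at the centre of the underside
- dropper: bystander: brown glass dropper bottle, 34 mm diameter, 75 mm high, stands among the parts of the case; not to be disturbed; origin at the centre of the underside
- knife: bystander: wax knife lying on the bench just beyond the lens stand, 165 mm long (its x), 12 mm high, wooden handle; not to be disturbed; origin on the bench near its middle
- burs: bystander: blue block of burs 60 by 95 by 55 mm beyond the pan; not to be disturbed; origin at the centre of the underside
Things that resemble listed ones, but are neither listed nor needed, are in the scene too. What is meant by the lens is not red, and is the larger of those in its own colour.

How it is judged:
On the way:
1. the arch, the plate and the die all stand in the pan, let go, with the lens still in its stand (x of arch in the frame of pan between -0.106 and 0.106 m and y of arch in the frame of pan between -0.071 and 0.071 m and z of each of arch, disc, die in the frame of pan below 0.01 m and angle between each of arch, disc, die's own z axis and vertical below 0.25 rad and x of disc in the frame of pan between -0.106 and 0.106 m and y of disc in the frame of pan between -0.071 and 0.071 m and x of die in the frame of pan between -0.106 and 0.106 m and y of die in the frame of pan between -0.071 and 0.071 m and contact force between the fingers and arch below 0.1 N and contact force between the fingers and disc below 0.1 N and contact force between the fingers and die below 0.1 N and distance of lens from where it was at the start of the episode below 0.02 m), for 0.2 s.
At the end, for the whole second after the job is handed in: Parts on the pan floor (within 10 mm in height, inside the walls, tilt under 14 deg), let go. Lens gripped, at rest, touching no stand, pan or part; glass level within 12 deg (either face up), its centre within 35 mm sideways of the pan centre, 110 to 190 mm above the bench (x of arch in the frame of pan between -0.106 and 0.106 m and y of arch in the frame of pan between -0.071 and 0.071 m and z of each of arch, disc, die in the frame of pan below 0.01 m and angle between each of arch, disc, die's own z axis and vertical below 0.25 rad and x of disc in the frame of pan between -0.106 and 0.106 m and y of disc in the frame of pan between -0.071 and 0.071 m and x of die in the frame of pan between -0.106 and 0.106 m and y of die in the frame of pan between -0.071 and 0.071 m and contact force between the fingers and arch below 0.1 N and contact force between the fingers and disc below 0.1 N and contact force between the fingers and die below 0.1 N and horizontal distance between lens_centre and pan_in below 0.035 m and height (world z) of lens_centre between 0.11 and 0.19 m and (angle between lens's own z axis and vertical below 0.21 rad or angle between lens's own z axis and vertical above 2.93 rad) and contact force between the fingers and lens above 1 N and contact force between lens and stand below 0.05 N and contact force between lens and pan below 0.05 N and contact force between lens and arch below 0.05 N and contact force between lens and disc below 0.05 N and contact force between lens and die below 0.05 N and linear speed of lens below 0.03 m/s); the arm keeps its last pose, push and grip.
It fails at once if the dropper bottle is disturbed (moved over 30 mm) (distance of dropper from where it was at the start of the episode above 0.03 m).
It fails at once if the wax knife is disturbed (moved over 30 mm) (distance of knife from where it was at the start of the episode above 0.03 m).
It fails at once if the bur block is disturbed (moved over 30 mm) (distance of burs from where it was at the start of the episode above 0.03 m).
It also fails if it takes over 72 s, if anything falls off the work surface, if the arm or the gripper's body presses on something with over 40 N, if the wrist force passes 120 N, or if a joint passes its speed limit or range.

## Working session

There is one attempt and no reset: what is moved stays moved. The work goes in short steps, Python scripts to look and compute and a shell command to move; the robot and the scene stay as the last step left them, time stands still between calls to the robot, and variables do not carry over. Pictures are saved under pics/ and viewed, about 8 in all and at most 12, crops included, and the job is handed in when it is done.

```bash
mkdir -p pics; ls; cat > h.py <<'E'
import numpy as np, cv2
from scipy.spatial.transform import Rotation as R
from workcell import env
def rot(q): return R.from_quat([q[1],q[2],q[3],q[0]])
def pts(p,d):
    "world points for each pixel from depth"
    v,u=np.mgrid[0:d.shape[0],0:d.shape[1]]
    c=np.stack([(u-p['cx'])/p['fx']*d,-(v-p['cy'])/p['fy']*d,-d],-1)
    return rot(p['orientation']).apply(c.reshape(-1,3)).reshape(c.shape)+np.array(p['position'])
def ray(p,u,v,z):
    d=rot(p['orientation']).apply([(u-p['cx'])/p['fx'],-(v-p['cy'])/p['fy'],-1]);o=np.array(p['position'])
    return o+d*(z-o[2])/d[2]
def shot(n,tag):
    p=env.camera_params(n); im,d=env.read_camera(n); cv2.imwrite(f'pics/{tag}.png',im); np.savez(f'{tag}.npz',im=im,d=d,P=pts(p,d),**{k:np.array(v) for k,v in p.items()})
    return p,im,d
E
python3 - <<'E'
from h import *
for n in ('top','scene'):
    p,im,d=shot(n,n); print(n,p)
s=env.get_state();print(s)
E
```

```text
pics
top {'fx': 488.13639911245366, 'fy': 488.13639911245366, 'cx': 279.89864741655396, 'cy': 204.00015141900428, 'position': array([0.22743552, 0.03629204, 1.41071409]), 'orientation': array([ 0.70903141,  0.07391635, -0.07681291, -0.69707289])}
scene {'fx': 392.03542745860767, 'fy': 392.03542745860767, 'cx': 278.03100329098334, 'cy': 210.89927266519175, 'position': array([ 0.99914554, -0.45562962,  0.65929307]), 'orientation': array([0.81940049, 0.40740467, 0.17844083, 0.36161187])}
{'clock': 0.1, 'joint_pos': array([-1.48561432e+00,  3.13919219e-01,  4.51353019e-02,  1.30360936e+00,
       -1.83756250e-05,  1.43117367e+00]), 'qvel': array([0.00176616, 0.00085766, 0.00169047, 0.001113  , 0.00027765,
       0.00147905]), 'tau': array([ 3.26560890e-03, -4.81726885e+01,  2.99242562e+01,  1.27678187e-02,
       -9.09739083e-05, -1.26383469e-06]), 'tcp_pos': array([ 0.12811144, -0.56009633,  0.23051897]), 'orientation': array([-7.98427484e-04,  9.93689189e-01,  1.12165764e-01,  1.25476094e-05]), 'wrist_force': array([-0.34808662, -0.3986317 ,  0.61213345]), 'ft_torque': array([ 0.00862956, -0.01556329,  0.02760492]), 'finger_gap': 0.08546277301497264}
```

View pics/top.png

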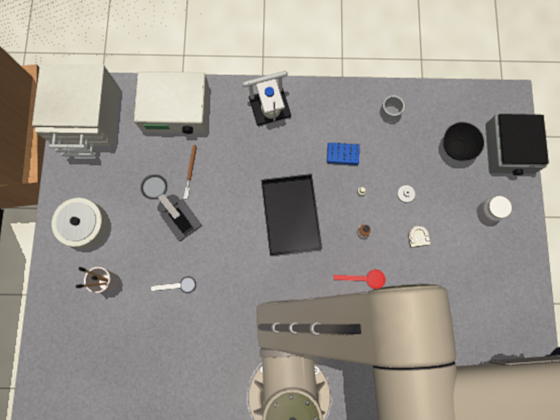

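View pics/scene.png

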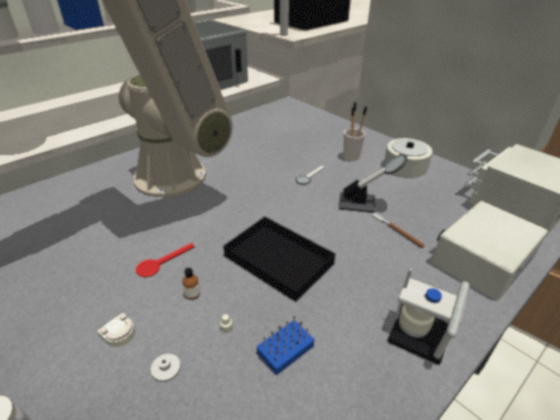

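Top view: pan (291,215), arch (419,237), disc (406,194), die (362,190), dropper (365,231), burs (343,153), knife (191,172). There are three lens candidates: the red one lying at (375,279), a small grey one lying at (188,285), and a larger grey one in the stand, glass at (153,187). The one in the stand fits, since it is not red and is the larger of the grey ones. I'll measure everything and confirm it in an enlarged crop.

```bash
python3 - <<'E'
from h import *
z=np.load('top.npz');P=z['P'];im=z['im'];p={k:z[k] for k in('fx','fy','cx','cy','position','orientation')}
print('bench z',np.median(P[320:340,120:200,2]), np.median(P[250:270,380:450,2]))
H=P[...,2]
def blob(n,u0,u1,v0,v1,lo,hi,mask=None):
    m=np.zeros(H.shape,bool); m[v0:v1,u0:u1]=True; m&=(H>lo)&(H<hi)
    if mask is not None:m&=mask
    q=P[m]
    if len(q)<4: print(n,len(q));return
    (c,wh,a)=cv2.minAreaRect((q[:,:2]*1000).astype(np.float32))
    print(n,len(q),'mean',q.mean(0).round(4),'max z',q[:,2].max().round(3),'rect',np.round(c,1),np.round(wh,1),round(a,1))
blob('arch',404,436,222,252,.008,.05)
blob('disc',394,420,182,206,.005,.05)
blob('boss',394,420,182,206,.016,.05)
blob('die',354,371,182,199,.01,.06)
blob('dietop',354,371,182,199,.028,.06)
blob('dropper',354,376,220,242,.02,.1)
blob('pan',255,325,170,260,.02,.06)
blob('burs',325,362,140,167,.02,.08)
blob('stand',150,205,190,242,.005,.02)
blob('lenshi',138,172,172,205,.09,.3)
blob('handle',150,190,185,225,.05,.3)
blob('knife',180,200,143,202,.004,.03)
S=np.load('scene.npz')['im']
a=cv2.resize(im[140:250,130:240],(400,400),interpolation=2); b=cv2.resize(im[170:260,350:440],(400,400),interpolation=2)
c=cv2.resize(S[130:250,330:450],(400,400)[:2],interpolation=2)
cv2.imwrite('pics/m.png',cv2.resize(np.hstack([a,b]),(800,400)))
E
```

```text
bench z 0.00019896449657363924 -1.3922379362929505e-05
arch 360 mean [ 0.4394 -0.3663  0.0193] max z 0.034 rect [ 442.4 -373.5] [61.5 88.9] 1.0
disc 238 mean [ 0.5673 -0.3372  0.0113] max z 0.029 rect [ 570.  -339.2] [66.5 73.2] 6.6
boss 38 mean [ 0.5685 -0.3371  0.0227] max z 0.029 rect [ 568.8 -337.5] [18.8 16.9] 58.0
die 53 mean [ 0.5695 -0.202   0.0258] max z 0.042 rect [ 570.3 -202.8] [20.7 18.6] 83.0
dietop 19 mean [ 0.5716 -0.2046  0.0347] max z 0.042 rect [ 571.6 -205.6] [12.7 11.4] 19.5
dropper 132 mean [ 0.4486 -0.2023  0.0528] max z 0.08 rect [ 450.6 -204.7] [31.8 31.2] 0.8
pan 463 mean [ 0.5045 -0.0026  0.0328] max z 0.043 rect [499.5   2.8] [222.  149.9] 7.9
burs 616 mean [ 0.6854 -0.1504  0.0283] max z 0.059 rect [ 687.3 -150.7] [93.4 62.4] 88.0
stand 676 mean [0.4804 0.3223 0.0096] max z 0.019 rect [492.9 335. ] [153.1 158.7] 1.3
lenshi 601 mean [0.5403 0.3709 0.1369] max z 0.167 rect [538.1 372.8] [71.2 66.4] 6.7
handle 534 mean [0.5071 0.3442 0.0992] max z 0.151 rect [500.5 344.8] [115.5  55.3] 29.1
knife 257 mean [0.6293 0.3041 0.0088] max z 0.018 rect [626.  304.2] [181.   58.3] 2.9
```

View pics/m.png

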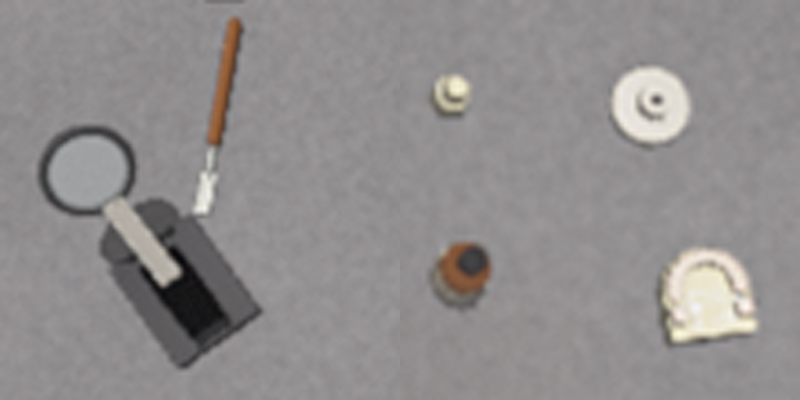

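The crop shows the larger grey lens in the stand with its glass up-left at (88,170), which confirms it as the one meant. The crop also shows the arch with its round front up, the disc with its boss, the die and the dropper. Next I'll work out finer centres, angles and the lens axis.

```bash
cat >> h.py <<'E'
def goal(pos,Rg):
    "shift (tool axes, mm) and turn (deg) from measured pose to goal"
    s=env.get_state();T=rot(s['orientation'])
    print('shift mm',(T.inv().apply(np.array(pos)-s['tcp_pos'])*1000).round(1),'turn deg',np.degrees((T.inv()*Rg).as_rotvec()).round(1))
def down(deg):
    t=np.radians(deg);c,s=np.cos(t),np.sin(t)
    return R.from_matrix(np.array([[c,s,0],[s,-c,0],[0,0,-1]]))
def load(t):
    z=np.load(t+'.npz');return z['im'],z['P'],{k:z[k] for k in('fx','fy','cx','cy','position','orientation')}
E
python3 - <<'E'
from h import *
im,P,p=load('top')
bright=(im.min(2)>135)|((im[...,2].astype(int)-im[...,0]>12)&(im[...,2]>140))
def rect(n,u0,u1,v0,v1,z):
    m=np.zeros(im.shape[:2],np.uint8);m[v0:v1,u0:u1]=bright[v0:v1,u0:u1]
    c=max(cv2.findContours(m,0,1)[0],key=cv2.contourArea)[:,0]
    w=np.array([ray(p,*q,z)[:2] for q in c])*1000
    r=cv2.minAreaRect(w.astype(np.float32));print(n,np.round(r[0],1),np.round(r[1],1),round(r[2],1),'circ',cv2.minEnclosingCircle(w.astype(np.float32)))
rect('arch',400,440,220,254,.014);rect('disc',392,422,180,208,.009);rect('die',352,374,180,201,.02)
# lens axis : ring points fit plane; handle centroid line
H=P[...,2]
m=np.zeros(H.shape,bool);m[205:225,160:190]=1
for n,(u0,u1,v0,v1,lo) in dict(glass=(136,170,172,202,.1),handle=(158,184,194,218,.06)).items():
    q=P[v0:v1,u0:u1][H[v0:v1,u0:u1]>lo]; c=q.mean(0);U,S,V=np.linalg.svd(q-c);print(n,len(q),c.round(4),V.round(3))
# handle: bright pixels
hs=(im.min(2)>130);q=P[194:220,156:184][hs[194:220,156:184]&(H[194:220,156:184]>.05)]
c=q.mean(0);U,S,V=np.linalg.svd(q-c);print('h2',len(q),c.round(4),V[0].round(3),q[:,2].min(),q[:,2].max())
goal([.433,-.36,.15],down(185))
E
```

```text
arch [ 441.8 -372.5] [ 96.3 118.9] 1.0 circ ((441.7515869140625, -372.5107727050781), 76.475830078125)
disc [ 570.1 -341. ] [82.1 90.5] 1.0 circ ((570.1063232421875, -340.9971618652344), 61.09348678588867)
die [ 575.6 -208.9] [60.5 64. ] 1.0 circ ((575.5744018554688, -208.92300415039062), 44.02241134643555)
glass 578 [0.5405 0.3708 0.1429] [[-0.212 -0.235  0.949]
 [-0.63  -0.709 -0.317]
 [-0.747  0.665 -0.002]]
handle 240 [0.4954 0.3333 0.1115] [[-0.191 -0.213  0.958]
 [ 0.694  0.661  0.285]
 [ 0.694 -0.719 -0.022]]
h2 184 [0.5003 0.3376 0.1174] [-0.195 -0.217  0.956] 0.0626690115683799 1.4107140940788168
shift mm [ 341.8 -127.    80.8] turn deg [ 0.000e+00 -1.000e-01 -1.721e+02]
```

```bash
python3 -m creep '[[0.03,-0.013,-0.006,0,0,-8],[0.06,-0.026,-0.012,0,0,-16],[0.09,-0.04,-0.02,0,0,-24],[0.12,-0.053,-0.026,0,0,-32],[0.15,-0.067,-0.033,0,0,-40],[0.18,-0.08,-0.038,0,0,-48],[0.21,-0.094,-0.044,0,0,-56],[0.24,-0.107,-0.05,0,0,-64]]' 0.0854 30; python3 - <<'E'
from h import *
goal([.5,-.28,.32],down(185));print(env.get_state()['joint_pos'].round(2))
E
```

```text
clock: 0.9
tcp_pos: [0.3391, -0.4015, 0.2811]
orientation: [-0.0, 0.781, 0.624, 0.0]
wrist_force: [-0.1, -1.3, -0.2]
finger_gap: 0.0851
shift mm [154.2 130.  -38.8] turn deg [ 0.000e+00 -1.000e-01 -1.078e+02]
[-1.02  0.21  0.03  1.39 -0.    0.77]
```

```bash
python3 -m creep '[[0.02,0.016,-0.005,0,0,-8],[0.04,0.033,-0.01,0,0,-16],[0.06,0.05,-0.015,0,0,-24],[0.08,0.066,-0.02,0,0,-32],[0.1,0.083,-0.025,0,0,-40],[0.12,0.1,-0.03,0,0,-48],[0.14,0.117,-0.035,0,0,-56],[0.154,0.13,-0.039,0,0,-64]]'; python3 -m creep '[[0,0,0,0,0,-8],[0,0,0,0,0,-16],[0,0,0,0,0,-24],[0,0,0,0,0,-32],[0,0,0,0,0,-40],[0,0,0,0,0,-44],[0,0,0,0,0,-44],[0,0,0,0,0,-44]]'; python3 - <<'E'
from h import *
s=env.get_state();print(s['joint_pos'].round(2),s['tcp_pos'])
p,im,d=shot('wrist','w1');print(p['position'])
E
```

```text
clock: 1.7
tcp_pos: [0.5008, -0.2811, 0.3201]
orientation: [-0.0, 0.332, 0.943, 0.0]
wrist_force: [0.5, -0.2, -0.2]
finger_gap: 0.0854
clock: 2.5
tcp_pos: [0.4997, -0.2822, 0.32]
orientation: [-0.0, -0.042, 0.999, 0.0]
wrist_force: [0.2, -0.1, 0.0]
finger_gap: 0.0851
[-0.65  0.31  0.25  1.52 -0.   -0.74] [ 0.49973347 -0.28220176  0.31995325]
[ 0.41859601 -0.28930071  0.46300601]
```

View pics/w1.png

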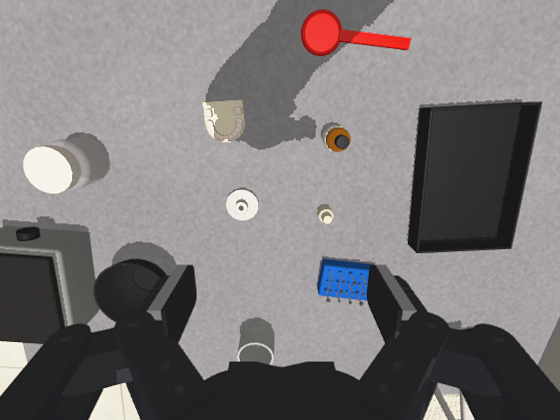

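The wrist view shows the arch (224,120) partly in shadow, the disc (242,204), the die (326,215), the dropper (338,139), burs (345,280) and the pan at right.

```bash
python3 - <<'E'
from h import *
im,P,p=load('w1');H=P[...,2]
print('bench',np.median(H[160:180,180:300]))
def blob(n,u0,u1,v0,v1,lo,hi):
    m=np.zeros(H.shape,bool);m[v0:v1,u0:u1]=1;m&=(H>lo)&(H<hi);q=P[m][:,:2]*1000
    r=cv2.minAreaRect(q.astype(np.float32));c=cv2.minEnclosingCircle(q.astype(np.float32))
    print(n,m.sum(),'mean',q.mean(0).round(1),'rect',np.round(r[0],1),np.round(r[1],1),round(r[2],1),'circ',np.round(c[0],1),round(c[1],1),'z',H[m].max().round(4))
blob('arch',195,255,92,150,.010,.035)
blob('archbase',195,255,92,150,.013,.0185)
blob('disc',220,266,182,226,.006,.03)
blob('boss',220,266,182,226,.018,.03)
blob('die',314,338,203,228,.012,.05)
blob('dietop',314,338,203,228,.031,.05)
blob('drop',318,356,122,155,.03,.09)
blob('pan',400,545,95,255,.03,.04)
m=((H>.01)&(H<.035)).astype(np.uint8);m[:92]=0;m[150:]=0;m[:,:195]=0;m[:,255:]=0
c=max(cv2.findContours(m,0,1)[0],key=cv2.contourArea)[:,0]
# back edge: min-x points
w=np.array([P[v,u] for u,v in c]);b=w[w[:,0]<w[:,0].min()+.02]
c0=np.median(w[:,1]);f=[ww for ww in b if abs(ww[1]-c0)<.02];f=np.array(f);print('edge slope deg',np.degrees(np.arctan(np.polyfit(f[:,1],f[:,0],1))),len(f))
E
```

```text
bench 0.000355057757921301
arch 1468 mean [ 441.8 -368.3] rect [ 445.  -368.6] [56.6 55.8] 8.3 circ [ 438.7 -369.4] 34.9 z 0.0282
archbase 889 mean [ 437.3 -368.8] rect [ 445.  -368.7] [56.6 55.8] 8.3 circ [ 438.9 -369.7] 34.7 z 0.0185
disc 791 mean [ 569.5 -339. ] rect [ 570.8 -339.6] [50.4 51.1] 2.4 circ [ 571.1 -339.1] 26.1 z 0.0251
boss 129 mean [ 570.2 -339.3] rect [ 571.  -339.8] [18.5 19. ] 66.8 circ [ 570.8 -339.6] 9.8 z 0.0251
die 193 mean [ 571.  -207.7] rect [ 573.  -206.8] [20.1 22.7] 33.3 circ [ 574.  -206.1] 11.8 z 0.0385
dietop 69 mean [ 573.3 -206.6] rect [ 573.7 -206.5] [11.9 12.2] 2.1 circ [ 573.9 -206.3] 7.6 z 0.0385
drop 526 mean [ 452.2 -212.1] rect [ 453.3 -209.3] [31.5 34.4] 58.4 circ [ 454.1 -208.3] 17.3 z 0.0767
pan 1920 mean [493.7   4.8] rect [501.2   1.1] [220.  151.4] 7.8 circ [500.9   1. ] 132.6 z 0.0377
edge slope deg [-7.84922665 20.11478175] 29
```

```bash
python3 - <<'E'
from h import *
goal([.4336,-.3704,.06],down(188.2))
E
```

```text
shift mm [ 73.2 -82.4 260.1] turn deg [ 0.  -0.  -3.4]
```

```bash
python3 -m creep '[[0.018,-0.02,0.045,0,0,-1],[0.036,-0.04,0.085,0,0,-2],[0.055,-0.06,0.125,0,0,-3],[0.073,-0.082,0.165,0,0,-3.4],[0.073,-0.082,0.21,0,0,-3.4],[0.073,-0.082,0.245,0,0,-3.4],[0.073,-0.082,0.26,0,0,-3.4],[0.073,-0.082,0.26,0,0,-3.4]]'; python3 - <<'E'
from h import *
goal([.4336,-.3704,.002],down(188.2))
E
```

```text
clock: 3.35
tcp_pos: [0.4322, -0.3685, 0.0573]
orientation: [-0.002, -0.071, 0.997, 0.002]
wrist_force: [-0.3, -0.3, -1.0]
finger_gap: 0.0854
shift mm [-1.3 -2.4 55.3] turn deg [ 0.3 -0.2 -0. ]
```

```bash
python3 -m creep '[[-0.001,-0.001,0.03,0,0,0],[-0.001,-0.001,0.05,0,0,0],[-0.001,-0.001,0.057,0,0,0],[-0.001,-0.001,0.057,0,0,0],[-0.001,-0.001,0.057,0,0,0],[-0.001,-0.001,0.057,0,0,0],[-0.001,-0.001,0.057,0,0,0],[-0.001,-0.001,0.057,0,0,0]]'; python3 -m creep '[[0,0,0,0,0,0],[0,0,0,0,0,0],[0,0,0,0,0,0],[0,0,0,0,0,0],[0,0,0,0,0,0],[0,0,0,0,0,0],[0,0,0,0,0,0],[0,0,0,0,0,0]]' 0.045 40;
```

```text
clock: 4.15
tcp_pos: [0.4356, -0.3715, 0.0041]
orientation: [0.0, -0.072, 0.997, -0.001]
wrist_force: [0.6, 0.1, 0.3]
finger_gap: 0.0861
clock: 4.95
tcp_pos: [0.4354, -0.3713, 0.0036]
orientation: [0.0, -0.072, 0.997, -0.0]
wrist_force: [0.4, 1.0, 6.0]
finger_gap: 0.0545
```

```bash
python3 -m creep '[[0,0,-0.03,0,0,0],[0,0,-0.075,0,0,0],[0,0,-0.12,0,0,0],[-0.003,0.025,-0.14,0,0,0],[-0.009,0.065,-0.14,0,0,0],[-0.015,0.11,-0.14,0,0,0],[-0.021,0.155,-0.14,0,0,0],[-0.027,0.2,-0.14,0,0,0]]'; python3 - <<'E'
from h import *
goal([.4317,-.0085,.06],down(187.8))
E
```

```text
clock: 5.75
tcp_pos: [0.4324, -0.1675, 0.1427]
orientation: [-0.0, -0.072, 0.997, 0.0]
wrist_force: [0.4, -1.1, -0.7]
finger_gap: 0.0549
shift mm [-22.1 157.4  82.8] turn deg [ 0.  -0.   0.4]
```

```bash
python3 -m creep '[[-0.006,0.045,0,0,0,0],[-0.012,0.09,0,0,0,0],[-0.018,0.13,0,0,0,0.4],[-0.022,0.157,0.02,0,0,0.4],[-0.022,0.157,0.06,0,0,0.4],[-0.022,0.157,0.083,0,0,0.4],[-0.022,0.157,0.083,0,0,0.4],[-0.022,0.157,0.083,0,0,0.4]]'; python3 - <<'E'
from h import *
goal([.4317,-.0085,.0085],down(187.8))
E
```

```text
clock: 6.55
tcp_pos: [0.4318, -0.0106, 0.0602]
orientation: [-0.001, -0.069, 0.998, 0.0]
wrist_force: [-0.1, -0.4, -1.2]
finger_gap: 0.055
shift mm [-0.3  2.1 51.7] turn deg [ 0.  -0.1  0.1]
```

```bash
python3 -m creep '[[0,0.001,0.025,0,0,0],[0,0.001,0.04,0,0,0],[0,0.001,0.048,0,0,0],[0,0.001,0.0515,0,0,0],[0,0.001,0.0515,0,0,0],[0,0.001,0.0515,0,0,0],[0,0.001,0.0515,0,0,0],[0,0.001,0.0515,0,0,0]]'; python3 -m creep '[[0,0,0,0,0,0],[0,0,0,0,0,0],[0,0,0,0,0,0],[0,0,0,0,0,0],[0,0,-0.01,0,0,0],[0,0,-0.04,0,0,0],[0,0,-0.085,0,0,0],[0,0,-0.13,0,0,0]]' 0.078; python3 - <<'E'
from h import *
goal([.571,-.3395,.14],down(187.8))
E
```

```text
clock: 7.35
tcp_pos: [0.4326, -0.0099, 0.0093]
orientation: [0.0, -0.069, 0.998, -0.0]
wrist_force: [-0.1, 0.1, -0.6]
finger_gap: 0.0549
clock: 8.15
tcp_pos: [0.4313, -0.0096, 0.1405]
orientation: [-0.001, -0.069, 0.998, 0.0]
wrist_force: [1.4, -0.3, 0.3]
finger_gap: 0.0779
shift mm [-9.32e+01 -3.46e+02  3.00e-01] turn deg [ 0.  -0.1  0.1]
```

```bash
python3 -m creep '[[-0.012,-0.044,0,0,0,0],[-0.024,-0.088,0,0,0,0],[-0.036,-0.132,0,0,0,0],[-0.048,-0.176,0,0,0,0],[-0.06,-0.22,0,0,0,0],[-0.071,-0.264,0,0,0,0],[-0.083,-0.308,0,0,0,0],[-0.093,-0.346,0,0,0,0]]' 0.06; python3 -m creep '[[0,0,0.03,0,0,0],[0,0,0.06,0,0,0],[0,0,0.08,0,0,0],[0,0,0.08,0,0,0],[0,0,0.08,0,0,0],[0,0,0.08,0,0,0],[0,0,0.08,0,0,0],[0,0,0.08,0,0,0]]' ; python3 - <<'E'
from h import *
goal([.571,-.3395,.0125],down(187.8))
E
```

```text
clock: 8.95
tcp_pos: [0.5722, -0.342, 0.1394]
orientation: [0.0, -0.068, 0.998, -0.0]
wrist_force: [0.6, -0.4, 0.7]
finger_gap: 0.0603
clock: 9.75
tcp_pos: [0.5724, -0.3401, 0.0603]
orientation: [0.001, -0.069, 0.998, -0.001]
wrist_force: [0.2, -0.2, -0.2]
finger_gap: 0.06
shift mm [ 1.4  0.9 47.8] turn deg [-0.1  0.1  0.1]
```

```bash
python3 -m creep '[[0.001,0.001,0.03,0,0,0],[0.001,0.001,0.047,0,0,0],[0.001,0.001,0.047,0,0,0],[0.001,0.001,0.047,0,0,0],[0.001,0.001,0.047,0,0,0],[0.001,0.001,0.047,0,0,0],[0.001,0.001,0.047,0,0,0],[0.001,0.001,0.047,0,0,0]]'; python3 -m creep '[[0,0,0,0,0,0],[0,0,0,0,0,0],[0,0,0,0,0,0],[0,0,0,0,0,0],[0,0,0,0,0,0],[0,0,0,0,0,0],[0,0,0,0,0,0],[0,0,0,0,0,0]]' 0.008 40
```

```text
clock: 10.55
tcp_pos: [0.5709, -0.3391, 0.0125]
orientation: [0.0, -0.069, 0.998, -0.0]
wrist_force: [0.3, -0.2, 0.2]
finger_gap: 0.0598
clock: 11.35
tcp_pos: [0.5707, -0.3389, 0.012]
orientation: [0.0, -0.069, 0.998, -0.0]
wrist_force: [-1.1, 0.2, 2.5]
finger_gap: 0.0176
```

```bash
python3 -m creep '[[0,0,-0.03,0,0,0],[0,0,-0.07,0,0,0],[0,0,-0.1,0,0,0],[-0.006,0.04,-0.1,0,0,0],[-0.012,0.085,-0.1,0,0,0],[-0.018,0.13,-0.1,0,0,0],[-0.024,0.175,-0.1,0,0,0],[-0.03,0.22,-0.1,0,0,0]]'; python3 - <<'E'
from h import *
goal([.5624,.0094,.06],down(187.8))
E
```

```text
clock: 12.15
tcp_pos: [0.5696, -0.1152, 0.1114]
orientation: [-0.0, -0.068, 0.998, 0.0]
wrist_force: [1.0, 0.6, 0.0]
finger_gap: 0.0181
shift mm [ -9.9 124.4  51.4] turn deg [ 0.  -0.   0.1]
```

```bash
python3 -m creep '[[-0.003,0.04,0,0,0,0],[-0.007,0.08,0,0,0,0],[-0.01,0.124,0,0,0,0],[-0.01,0.124,0.02,0,0,0],[-0.01,0.124,0.051,0,0,0],[-0.01,0.124,0.051,0,0,0],[-0.01,0.124,0.051,0,0,0],[-0.01,0.124,0.051,0,0,0]]'; python3 - <<'E'
from h import *
goal([.5624,.0094,.017],down(187.8))
E
```

```text
clock: 12.95
tcp_pos: [0.5639, 0.0069, 0.062]
orientation: [0.001, -0.068, 0.998, -0.0]
wrist_force: [0.3, 0.2, -0.7]
finger_gap: 0.0178
shift mm [ 1.2  2.7 45. ] turn deg [-0.   0.1  0. ]
```

```bash
python3 -m creep '[[0.001,0.002,0.02,0,0,0],[0.001,0.002,0.035,0,0,0],[0.001,0.002,0.044,0,0,0],[0.001,0.002,0.044,0,0,0],[0.001,0.002,0.044,0,0,0],[0.001,0.002,0.044,0,0,0],[0.001,0.002,0.044,0,0,0],[0.001,0.002,0.044,0,0,0]]'; python3 -m creep '[[0,0,0,0,0,0],[0,0,0,0,0,0],[0,0,0,0,0,0],[0,0,0,0,0,0],[0,0,-0.01,0,0,0],[0,0,-0.03,0,0,0],[0,0,-0.06,0,0,0],[0,0,-0.09,0,0,0]]' 0.06; python3 - <<'E'
from h import *
goal([.5735,-.2065,.06],down(187.8))
E
```

```text
clock: 13.75
tcp_pos: [0.5621, 0.0092, 0.0173]
orientation: [0.0, -0.069, 0.998, -0.0]
wrist_force: [0.2, -0.4, -0.6]
finger_gap: 0.0178
clock: 14.55
tcp_pos: [0.5614, 0.0093, 0.1081]
orientation: [-0.0, -0.069, 0.998, 0.0]
wrist_force: [1.1, -0.0, -0.5]
finger_gap: 0.0602
shift mm [  17.6 -215.4   48.1] turn deg [ 0.  -0.   0.1]
```

```bash
python3 -m creep '[[0.004,-0.044,0,0,0,0],[0.008,-0.088,0,0,0,0],[0.012,-0.132,0,0,0,0],[0.016,-0.176,0,0,0,0],[0.018,-0.215,0,0,0,0],[0.018,-0.215,0.025,0,0,0],[0.018,-0.215,0.048,0,0,0],[0.018,-0.215,0.048,0,0,0]]'; python3 - <<'E'
from h import *
goal([.5735,-.2065,.004],down(187.8))
E
```

```text
clock: 15.35
tcp_pos: [0.571, -0.2057, 0.0562]
orientation: [-0.002, -0.068, 0.998, 0.001]
wrist_force: [-1.0, -0.4, -0.3]
finger_gap: 0.0598
shift mm [-2.6 -1.3 52.2] turn deg [ 0.2 -0.3  0. ]
```

```bash
python3 -m creep '[[-0.001,0,0.03,0,0,0],[-0.001,0,0.047,0,0,0],[-0.001,0,0.055,0,0,0],[-0.001,0,0.055,0,0,0],[-0.001,0,0.055,0,0,0],[-0.001,0,0.055,0,0,0],[-0.001,0,0.055,0,0,0],[-0.001,0,0.055,0,0,0]]'; python3 -m creep '[[0,0,0,0,0,0],[0,0,0,0,0,0],[0,0,0,0,0,0],[0,0,0,0,0,0],[0,0,0,0,0,0],[0,0,0,0,0,0],[0,0,0,0,0,0],[0,0,0,0,0,0]]' 0.012 30
```

```text
clock: 16.15
tcp_pos: [0.5749, -0.2063, 0.0046]
orientation: [0.001, -0.069, 0.998, -0.0]
wrist_force: [-0.1, 0.4, 0.0]
finger_gap: 0.0601
clock: 16.95
tcp_pos: [0.5746, -0.2062, 0.004]
orientation: [0.0, -0.069, 0.998, -0.0]
wrist_force: [-0.4, 0.3, 2.9]
finger_gap: 0.0227
```

```bash
python3 -m creep '[[0,0,-0.03,0,0,0],[0,0,-0.07,0,0,0],[0,0,-0.1,0,0,0],[0.008,0.042,-0.1,0,0,0],[0.016,0.084,-0.1,0,0,0],[0.025,0.128,-0.1,0,0,0],[0.034,0.172,-0.1,0,0,0],[0.042,0.215,-0.1,0,0,0]]'; python3 -m creep '[[0,0,0.02,0,0,0],[0,0,0.04,0,0,0],[0,0,0.05,0,0,0],[0,0,0.05,0,0,0],[0,0,0.05,0,0,0],[0,0,0.05,0,0,0],[0,0,0.05,0,0,0],[0,0,0.05,0,0,0]]'; python3 - <<'E'
from h import *
goal([.504,.0014,.009],down(187.8))
E
```

```text
clock: 17.75
tcp_pos: [0.5021, 0.0027, 0.1034]
orientation: [-0.0, -0.069, 0.998, 0.0]
wrist_force: [1.0, 0.6, -0.2]
finger_gap: 0.0226
clock: 18.55
tcp_pos: [0.5039, 0.0009, 0.0544]
orientation: [0.001, -0.069, 0.998, -0.0]
wrist_force: [-0.4, 0.6, 0.3]
finger_gap: 0.0222
shift mm [-0.1  0.5 45.4] turn deg [-0.   0.1  0.1]
```

```bash
python3 -m creep '[[0,0,0.02,0,0,0],[0,0,0.036,0,0,0],[0,0,0.0445,0,0,0],[0,0,0.0445,0,0,0],[0,0,0.0445,0,0,0],[0,0,0.0445,0,0,0],[0,0,0.0445,0,0,0],[0,0,0.0445,0,0,0]]'; python3 -m creep '[[0,0,0,0,0,0],[0,0,0,0,0,0],[0,0,0,0,0,0],[0,0,-0.005,0,0,0],[0,0,-0.03,0,0,0],[0,0,-0.07,0,0,0],[0,0,-0.115,0,0,0],[0,0,-0.16,0,0,0]]' 0.055; python3 - <<'E'
from h import *
goal([.42,.2,.34],down(220))
E
```

```text
clock: 19.35
tcp_pos: [0.5036, 0.0011, 0.0096]
orientation: [0.0, -0.069, 0.998, -0.0]
wrist_force: [-0.8, 0.1, 1.0]
finger_gap: 0.0226
clock: 20.15
tcp_pos: [0.5028, 0.0013, 0.1711]
orientation: [-0.0, -0.069, 0.998, 0.0]
wrist_force: [1.7, -0.6, -0.4]
finger_gap: 0.0551
shift mm [  54.8  208.2 -168.9] turn deg [  0.   -0.  -32.1]
```

```bash
python3 -m creep '[[0.008,0.026,-0.03,0,0,-4],[0.015,0.052,-0.06,0,0,-8],[0.022,0.078,-0.09,0,0,-12],[0.03,0.105,-0.12,0,0,-16],[0.037,0.13,-0.14,0,0,-20],[0.045,0.157,-0.16,0,0,-24],[0.05,0.183,-0.169,0,0,-28],[0.055,0.208,-0.169,0,0,-32]]' 0.0854; python3 -m creep '[[0,0,0,0,0,0],[0,0,0,0,0,0],[0,0,0,0,0,0],[0,0,0,0,0,0],[0,0,0,0,0,0],[0,0,0,0,0,0],[0,0,0,0,0,0],[0,0,0,0,0,0]]'; python3 - <<'E'
from h import *
print(env.get_state()['joint_pos'].round(2));shot('wrist','w2')
E
```

```text
clock: 20.95
tcp_pos: [0.4203, 0.2008, 0.3405]
orientation: [0.002, -0.342, 0.94, -0.0]
wrist_force: [0.5, 0.0, -0.3]
finger_gap: 0.0853
clock: 21.75
tcp_pos: [0.4204, 0.1995, 0.3382]
orientation: [-0.0, -0.341, 0.94, -0.0]
wrist_force: [-0.2, -0.4, -0.7]
finger_gap: 0.0853
[ 0.27  0.09  0.03  1.51 -0.   -0.43]
```

View pics/w2.png

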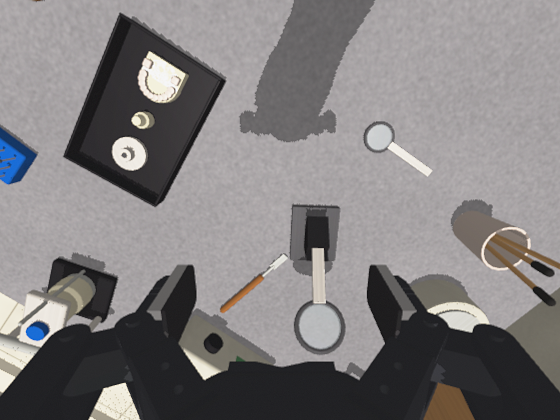

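The three parts stand in the pan (arch (161,77), die (143,120), disc (129,153)), the lens is still in its stand (handle from (318,248) to (319,302), glass at (320,327)), and the bystanders look undisturbed.

```bash
python3 - <<'E'
from h import *
im,P,p=load('w2');H=P[...,2]
m=np.zeros(H.shape,bool);m[250:300,308:332]=1
m&=(im.min(2)>120)&(H>.05)&(H<.2)
q=P[m];c=q.mean(0);U,S,V=np.linalg.svd(q-c);x=V[0]*np.sign(V[0][2])
print('handle n',m.sum(),'c',c.round(4),'x',x.round(4),'elev',np.degrees(np.arcsin(x[2])).round(1),'az',np.degrees(np.arctan2(x[1],x[0])).round(1),'rms',(S/np.sqrt(len(q))).round(4))
print('normal',V[2].round(3))
t=(q-c)@x;w=(q-c)@V[1];print('along',t.min(),t.max(),'width',w.min().round(4),w.max().round(4))
g=np.zeros(H.shape,bool);g[300:356,292:350]=1;g&=(H>.1)&(H<.22)
G=P[g];gc=G.mean(0);U,S,V=np.linalg.svd(G-gc);n=V[2]*np.sign(V[2][2])
a=np.array([(G-gc)@V[0],(G-gc)@V[1]]).T
cc=cv2.minEnclosingCircle((a*1000).astype(np.float32));C=gc+(cc[0][0]*V[0]+cc[0][1]*V[1])/1000
print('glass n',g.sum(),gc.round(4),'circle c',C.round(4),cc[1],'normal',n.round(3))
L=np.hypot(*(C-c)[:2]);print('az via glass',np.degrees(np.arctan2(*(C-c)[1::-1])),'elev',np.degrees(np.arctan2((C-c)[2],L)),'dist',np.linalg.norm(C-c))
E
```

```text
handle n 638 c [0.5036 0.3389 0.0935] x [0.5731 0.4532 0.6828] elev 43.1 az 38.3 rms [0.0211 0.0054 0.0015]
normal [-0.484 -0.485  0.728]
along -0.03793416940577503 0.034983254492798634 width -0.0095 0.0092
glass n 2220 [0.5451 0.3714 0.1404] circle c [0.5442 0.3712 0.1397] 35.817630767822266 normal [-0.538 -0.418  0.732]
az via glass 38.560814966269234 elev 41.664823944038154 dist 0.06950084009482042
```

```bash
cat >> h.py <<'E'
az,el=np.radians(38.4),np.radians(43)
lx=np.array([np.cos(el)*np.cos(az),np.cos(el)*np.sin(az),np.sin(el)]);ly=np.array([-np.sin(az),np.cos(az),0])
RL=R.from_matrix(np.stack([-lx,ly,np.cross(-lx,ly)],1)); tz=np.cross(-lx,ly)
G=np.array([.510,.344,.0945]);TG=G+.019*tz
E
python3 - <<'E'
from h import *
print(TG,tz);goal(TG-.1*tz,RL)
E
```

```text
[0.52015508 0.35204881 0.08060428] [ 0.53447765  0.42362177 -0.7313537 ]
shift mm [-106.2   54.9  184.5] turn deg [  0.5 -43.    1.4]
```

```bash
python3 -m creep '[[-0.015,0.008,0.023,0,-6,0.2],[-0.03,0.016,0.046,0,-12,0.4],[-0.045,0.024,0.07,0,-18,0.6],[-0.06,0.032,0.094,0.1,-24,0.8],[-0.075,0.04,0.118,0.2,-30,1],[-0.09,0.048,0.142,0.3,-36,1.2],[-0.106,0.055,0.166,0.4,-43,1.4],[-0.106,0.055,0.184,0.5,-43,1.4]]'; python3 -m creep '[[0,0,0,0,0,0],[0,0,0,0,0,0],[0,0,0,0,0,0],[0,0,0,0,0,0],[0,0,0,0,0,0],[0,0,0,0,0,0],[0,0,0,0,0,0],[0,0,0,0,0,0]]' 0.06; python3 - <<'E'
from h import *
goal(TG,RL);print(env.get_state()['joint_pos'].round(2))
p,im,d=shot('wrist','w3');cv2.imwrite('pics/w3.png',im)
E
```

```text
clock: 22.6
tcp_pos: [0.4651, 0.3099, 0.1535]
orientation: [0.347, -0.306, 0.878, 0.121]
wrist_force: [-0.3, 0.9, -0.8]
finger_gap: 0.0855
clock: 23.4
tcp_pos: [0.4665, 0.3098, 0.1544]
orientation: [0.346, -0.306, 0.879, 0.121]
wrist_force: [0.1, 0.1, 0.5]
finger_gap: 0.06
shift mm [  0.3  -0.3 100.5] turn deg [ 0.  0. -0.]
[ 0.31 -0.11 -0.96  0.01  0.24 -0.27]
```

View pics/w3.png

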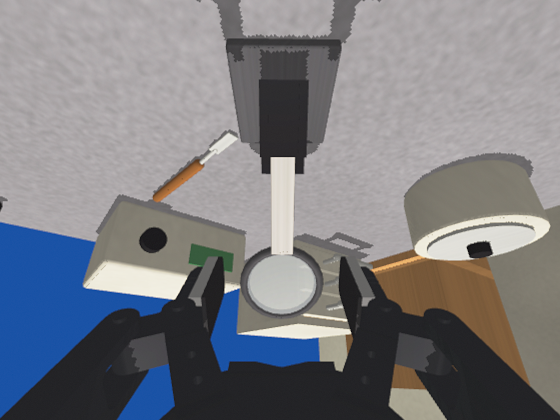

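The handle, at columns 272–294, is centred between the fingers (214 and 352) and upright in the image, so the approach is aligned. I'll advance and grip.

```bash
python3 -m creep '[[0,0,0.025,0,0,0],[0,0,0.05,0,0,0],[0,0,0.07,0,0,0],[0,0,0.09,0,0,0],[0,0,0.1,0,0,0],[0,0,0.1,0,0,0],[0,0,0.1,0,0,0],[0,0,0.1,0,0,0]]';  python3 - <<'E'
from h import *
s=env.get_state();goal(TG,RL);print(s['joint_pos'].round(2))
E
python3 -m creep '[[0,0,0,0,0,0],[0,0,0,0,0,0],[0,0,0,0,0,0],[0,0,0,0,0,0],[0,0,0,0,0,0],[0,0,0,0,0,0],[0,0,0,0,0,0],[0,0,0,0,0,0]]' 0.005 60;
```

```text
clock: 24.25
tcp_pos: [0.5197, 0.3521, 0.0818]
orientation: [0.346, -0.306, 0.879, 0.121]
wrist_force: [1.1, 0.5, -0.3]
finger_gap: 0.0599
shift mm [ 0.6 -0.3  1.1] turn deg [ 0.  0. -0.]
[ 0.37  0.17 -0.93 -0.25  0.2  -0.22]
clock: 25.05
tcp_pos: [0.5198, 0.3523, 0.0817]
orientation: [0.346, -0.306, 0.878, 0.121]
wrist_force: [-4.8, -2.6, 6.7]
finger_gap: 0.0168
```

```bash
python3 -m creep '[[-0.004,0,0,0,0,0],[-0.008,0,0,0,0,0],[-0.012,0,0,0,0,0],[-0.016,0,0,0,0,0],[-0.02,0,0,0,0,0],[-0.024,0,0,0,0,0],[-0.028,0,0,0,0,0],[-0.03,0,0,0,0,0]]';  python3 - <<'E'
from h import *
s=env.get_state();goal(TG+.03*lx,RL);print(s['joint_pos'].round(2),s['ft_torque'])
E
```

```text
clock: 25.85
tcp_pos: [0.5201, 0.3538, 0.0818]
orientation: [0.326, -0.304, 0.888, 0.115]
wrist_force: [-29.0, -35.5, -8.3]
finger_gap: 0.0166
shift mm [-28.4  -1.1  -1.1] turn deg [-0.1 -2.5 -0.6]
[ 0.38  0.16 -0.88 -0.16  0.18 -0.21] [-6.00995708  4.90900166 -0.99252085]
```

The pull jammed: 45 N and almost no motion, with the tool pitched 2.5° down. The handle is wedging in the 45° socket because I pulled it at 43°. I'll relax, lighten the grip, pitch up to the socket slope and pull along 45°.

```bash
python3 -m creep '[[0.01,0,0,0,0,0],[0.02,0,0,0,0,0],[0.03,0,0,0,0,0],[0.03,0,-0.001,0,-0.7,0],[0.03,0,-0.002,0,-1.4,0],[0.03,0,-0.003,0,-2,0],[0.03,0,-0.003,0,-2,0],[0.03,0,-0.003,0,-2,0]]' 0.005 25;  python3 - <<'E'
from h import *
s=env.get_state();goal(TG,RL);print(s['joint_pos'].round(2),s['ft_torque'].round(2));f=s['wrist_force'];print('F lx,ly,tz',(f@lx).round(1),(f@ly).round(1),(f@tz).round(1))
p,im,d=shot('wrist','w4')
E
```

```text
clock: 26.65
tcp_pos: [0.5191, 0.3515, 0.0844]
orientation: [0.362, -0.304, 0.872, 0.127]
wrist_force: [1.1, 2.5, 4.3]
finger_gap: 0.0169
shift mm [ 1.8 -0.2  3.5] turn deg [0.1 2.1 0. ]
[ 0.36  0.17 -0.97 -0.32  0.22 -0.22] [0.42 0.06 0.14]
F lx,ly,tz 4.7 1.3 -1.5
```

View pics/w4.png

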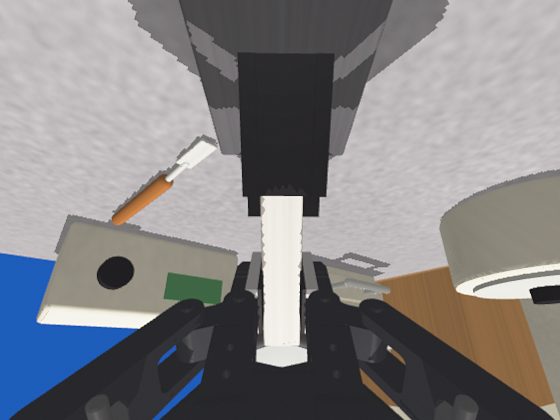

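The view shows the handle held squarely between the pads (columns 262–303), with nothing else touching. Forces are low now, so I'll pull along the tool's own -x, now at 45°.

```bash
python3 -m creep '[[-0.002,0,0,0,0,0],[-0.004,0,0,0,0,0],[-0.006,0,0,0,0,0],[-0.008,0,0,0,0,0],[-0.01,0,0,0,0,0],[-0.012,0,0,0,0,0],[-0.012,0,0,0,0,0],[-0.012,0,0,0,0,0]]';  python3 - <<'E'
from h import *
s=env.get_state();goal(TG+.012*lx,RL);print(s['joint_pos'].round(2),s['ft_torque'].round(2));f=s['wrist_force'];print('F lx,ly,tz',(f@lx).round(1),(f@ly).round(1),(f@tz).round(1))
E
```

```text
clock: 27.5
tcp_pos: [0.5249, 0.3563, 0.0919]
orientation: [0.361, -0.304, 0.872, 0.126]
wrist_force: [0.8, 0.9, -0.4]
finger_gap: 0.0168
shift mm [ 0.5 -0.4  3.9] turn deg [ 0.1  2.  -0. ]
[ 0.37  0.16 -0.94 -0.29  0.21 -0.22] [-0.27  0.62  0.08]
F lx,ly,tz 0.6 0.2 1.1
```

```bash
python3 -m creep '[[-0.004,0,0,0,0,0],[-0.008,0,0,0,0,0],[-0.012,0,0,0,0,0],[-0.016,0,0,0,0,0],[-0.02,0,0,0,0,0],[-0.024,0,0,0,0,0],[-0.028,0,0,0,0,0],[-0.03,0,0,0,0,0]]';  python3 - <<'E'
from h import *
s=env.get_state();goal(TG+.042*lx,RL);print(s['joint_pos'].round(2),s['ft_torque'].round(2));f=s['wrist_force'];print('F lx,ly,tz',(f@lx).round(1),(f@ly).round(1),(f@tz).round(1))
p,im,d=shot('wrist','w5');cv2.imwrite('pics/w5.png',im)
E
```

```text
clock: 28.3
tcp_pos: [0.542, 0.3697, 0.1136]
orientation: [0.362, -0.304, 0.872, 0.126]
wrist_force: [0.2, -0.3, -0.7]
finger_gap: 0.0168
shift mm [ 1.2 -0.2  5. ] turn deg [0. 2. 0.]
[ 0.38  0.15 -0.87 -0.21  0.2  -0.21] [-0.4   0.67  0.06]
F lx,ly,tz -0.5 -0.4 0.5
```

View pics/w5.png

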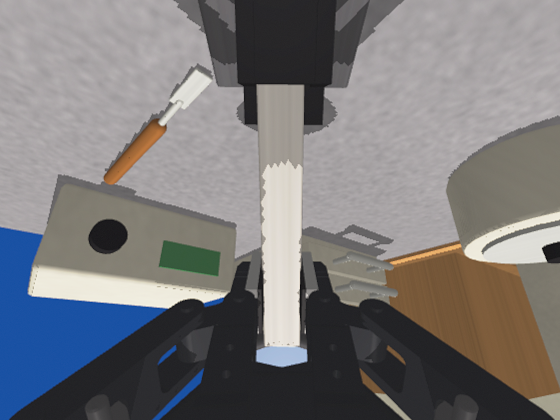

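The socket has receded while the glass edge stayed at row 345, so the lens is sliding out with the gripper. I'll keep pulling until it is clear.

```bash
python3 -m creep '[[-0.005,0,0,0,0,0],[-0.01,0,0,0,0,0],[-0.015,0,0,0,0,0],[-0.02,0,0,0,0,0],[-0.026,0,0,0,0,0],[-0.032,0,0,0,0,0],[-0.04,0,0,0,0,0],[-0.05,0,0,0,0,0]]'; python3 -m creep '[[0,0,-0.015,0,0,0],[0,0,-0.03,0,0,0],[0,0,-0.045,0,0,0],[0,0,-0.06,0,0,0],[0,0,-0.06,0,0,0],[0,0,-0.06,0,0,0],[0,0,-0.06,0,0,0],[0,0,-0.06,0,0,0]]' 0.005 60; python3 - <<'E'
from h import *
s=env.get_state();print(s['joint_pos'].round(2));f=s['wrist_force'];print('F',f.round(1))
p,im,d=shot('wrist','w6');cv2.imwrite('pics/w6.png',im)
# lens x dir in the tool frame from handle depth
P=pts(p,d);T=rot(s['orientation'])
m=np.zeros(d.shape,bool);m[60:330,250:312]=1
Q=T.inv().apply((P[m]-s['tcp_pos']));k=(abs(Q[:,2]+.024)<.008)&(abs(Q[:,1])<.012)
q=Q[k];c=q.mean(0);V=np.linalg.svd(q-c)[2];print(k.sum(),'c mm',(c*1000).round(1),V[0].round(3),V[2].round(3),'x range',(q[:,0].min()*1000).round(),(q[:,0].max()*1000).round())
E
```

```text
clock: 29.15
tcp_pos: [0.5693, 0.3915, 0.1485]
orientation: [0.361, -0.304, 0.873, 0.126]
wrist_force: [0.5, 1.4, -1.0]
finger_gap: 0.0167
clock: 29.95
tcp_pos: [0.536, 0.3651, 0.19]
orientation: [0.361, -0.304, 0.873, 0.126]
wrist_force: [-0.3, 0.1, -1.2]
finger_gap: 0.0166
[ 0.38  0.   -0.77  0.03  0.21 -0.21]
F [-0.3  0.1 -1.2]
11081 c mm [ 42.6  -0.5 -22.5] [-1.     0.008 -0.014] [-0.014 -0.004  1.   ] x range -23.0 93.0
```

```bash
python3 - <<'E'
from h import *
goal([.5,.22,.22],down(205));T=rot(env.get_state()['orientation']);g=(T.inv()*down(205)).as_rotvec(degrees=True);print((g/7).round(2))
E
```

```text
shift mm [  62.5  -91.2 -104.9] turn deg [ 5.3 44.7 12.7]
[0.76 6.39 1.82]
```

```bash
python3 -m creep '[[0.009,-0.013,-0.015,0.8,6.4,1.8],[0.018,-0.026,-0.03,1.5,12.8,3.6],[0.027,-0.039,-0.045,2.3,19.2,5.4],[0.036,-0.052,-0.06,3,25.5,7.3],[0.045,-0.065,-0.075,3.8,32,9.1],[0.054,-0.078,-0.09,4.5,38.3,10.9],[0.062,-0.091,-0.105,5.3,44.7,12.7],[0.062,-0.091,-0.105,5.3,44.7,12.7]]'; python3 - <<'E'
from h import *
goal([.441,-.021,.132],down(200));print(env.get_state()['joint_pos'].round(2))
E
```

```text
clock: 30.8
tcp_pos: [0.5022, 0.2196, 0.2203]
orientation: [-0.001, -0.216, 0.976, -0.0]
wrist_force: [0.2, 0.3, -1.9]
finger_gap: 0.0166
shift mm [ 156.7 -192.5   88.5] turn deg [ 0.  -0.1  4.9]
[ 0.27  0.27 -0.05  1.26 -0.   -0.17]
```

```bash
python3 -m creep '[[0.022,-0.027,0.005,0,0,0.7],[0.044,-0.055,0.015,0,0,1.4],[0.066,-0.082,0.025,0,0,2.1],[0.088,-0.11,0.04,0,0,2.8],[0.11,-0.137,0.055,0,0,3.5],[0.134,-0.165,0.07,0,0,4.2],[0.157,-0.192,0.08,0,0,4.9],[0.157,-0.192,0.088,0,0,4.9]]'; python3 -m creep '[[0,0,0,0,0,0],[0,0,0,0,0,0],[0,0,0,0,0,0],[0,0,0,0,0,0],[0,0,0,0,0,0],[0,0,0,0,0,0],[0,0,0,0,0,0],[0,0,0,0,0,0]]'; python3 - <<'E'
from h import *
goal([.441,-.021,.132],down(200))
p,im,d=shot('scene','s2');s=env.get_state()
p,im2,d=shot('top','t2');P=pts(p,d);H=P[...,2]
m=(H>.13)&(H<.175)&(np.hypot(P[...,0]-.501,P[...,1])<.06)
q=P[m];c=q.mean(0);V=np.linalg.svd(q-c)[2]
print(m.sum(),'glass c',c.round(4),'n',V[2].round(3),'circ',cv2.minEnclosingCircle((q[:,:2]*1000).astype(np.float32)))
a=cv2.resize(im[170:390,80:400],(600,412));b=im2
cv2.imwrite('pics/fin.png',np.vstack([a,cv2.resize(b[150:260,220:380],(600,412))])[:, :][:824]) 
cv2.imwrite('pics/fin.png',np.hstack([cv2.resize(im[150:390,90:410],(400,300)),cv2.resize(b[150:270,210:370],(400,300),interpolation=2)]))
E
```

```text
clock: 31.6
tcp_pos: [0.4381, -0.0225, 0.1316]
orientation: [0.001, -0.173, 0.985, -0.0]
wrist_force: [-0.9, -0.4, -1.2]
finger_gap: 0.0164
clock: 32.4
tcp_pos: [0.4391, -0.02, 0.1329]
orientation: [0.001, -0.175, 0.985, 0.0]
wrist_force: [0.3, 0.1, -1.1]
finger_gap: 0.0168
shift mm [-1.4 -1.6  0.9] turn deg [0.  0.1 0.1]
4 glass c [0.4982 0.0377 0.1528] n [0.158 0.987 0.019] circ ((500.14849853515625, 37.05535888671875), 8.211400985717773)
```

View pics/fin.png

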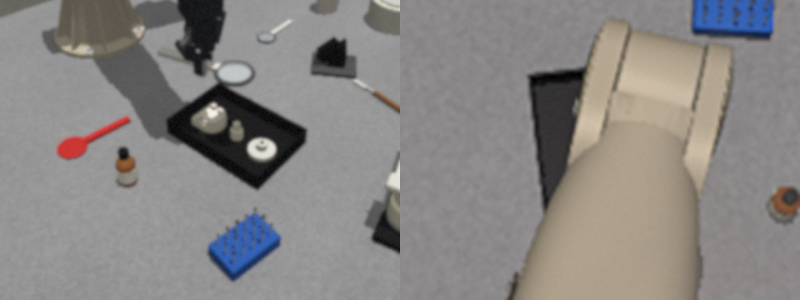

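The scene view shows the lens held level with its glass at about px (278,208). All three parts stand in the pan, and the dropper, burs and knife are in place. The top view is blocked by the arm, so I'll check the glass position and the parts from the scene depth.

```bash
python3 - <<'E'
from h import *
im,P,p=load('s2');H=P[...,2]
m=np.zeros(H.shape,bool);m[190:228,250:306]=1;m&=(H>.125)&(H<.18)&(np.hypot(P[...,0]-.501,P[...,1])<.05)
q=P[m];c=q.mean(0);V=np.linalg.svd(q-c)[2];n=V[2]*np.sign(V[2][2])
print(m.sum(),'glass',c.round(4),'n',n.round(3),'tilt',np.degrees(np.arccos(n[2])).round(1),'circ',cv2.minEnclosingCircle((q[:,:2]*1000).astype(np.float32)))
a=np.radians(7.8);d=P[...,:2]-[.501,.001];x=d@[np.cos(a),np.sin(a)];y=d@[-np.sin(a),np.cos(a)]
for nm,lo,hi,zl in(('arch',-.1,-.027,.012),('die',-.018,.022,.015),('disc',.03,.1,.008)):
    k=(x>lo)&(x<hi)&(abs(y)<.06)&(H>zl)&(H<.06);print(nm,k.sum(),'pan x,y',x[k].mean().round(3),y[k].mean().round(3),'x',x[k].min().round(3),x[k].max().round(3),'top',np.percentile(H[k],98).round(4))
s=env.get_state();print(s['clock'],abs(s['qvel']).max(),s['finger_gap'])
E
```

```text
602 glass [ 0.4983 -0.0012  0.1554] n [ 0.001 -0.012  1.   ] tilt 0.7 circ ((493.02838134765625, -1.0651570558547974), 42.23885726928711)
arch 420 pan x,y -0.055 -0.006 x -0.087 -0.028 top 0.032
die 101 pan x,y 0.008 -0.003 x -0.005 0.016 top 0.0423
disc 338 pan x,y 0.067 -0.004 x 0.037 0.089 top 0.0295
32.5 0.002128933998637752 0.016536546610486015
```

```bash
python3 -c "
from workcell import env
print(env.hand_in())"
```

```text
the job is handed in; nothing more can be done
None
```

The arch, the mounting plate and the die are standing in the pan, and I handed in with the lens held level over it. The hand-in reports no verdict, so I can't say how it was judged.

**Parts:** All three went in before I touched the lens. In the final scene-camera depth they are inside the pan walls. Their tops measured 32, 42 and 30 mm for arch, die and plate, about 2 mm above what standing on the floor would give. The camera calibration is only good to about 2 mm.

**Lens:** The first pull along the handle's 43° jammed in the socket, with about 45 N at the wrist and almost no movement. I relaxed, lightened the grip, pitched up 2° and pulled again; it then slid out freely.

**Last checks at 32.5 s:**

| Check | Measured |
|---|---|
| Glass centre | about 3 mm sideways of the pan centre, 155 mm above the bench |
| Glass tilt | 0.7° |
| Grip | set at 60 N, gap steady at 16.5 mm on the 18 mm handle |
| Arm | at rest |

**Not fully checked:** The top camera was blocked by the arm, so the final lens and part checks rest on the scene camera alone. The dropper bottle, wax knife and bur block look unmoved in the last pictures; I did not re-measure them.

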